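# Hang a loaded carrier on the conveyor rail behind the anti-jump lip

### The job

The carrier with the tall turned bush in its tray has been inspected: hang it back on the conveyor rail by lowering its hook behind the rail's front edge onto the bare rail floor at the loading end (the right-hand end), and slide it along the rail to the left until it meets the station clip. Then lift the hook over the clip's anti-jump lip, lower it until it is fully seated in the pocket between lip and stop, and let go so that it hangs upright with the bush still in its tray. Touch rail and clip gently and feel your way, never pressing or knocking with more than 30 N, and leave the empty carrier and the gauges where they are.

Things in the scene. Friction and masses are not known exactly. Their poses are not given: they have to be found in the camera images.
- carrier: Loaded carrier: steel C-hook, 160 mm tall, 0.3-0.45 kg, standing on its foot. Origin on its underside straight below hook tip and centre of mass (so it hangs plumb); z up, x from strap to tray. Bottom: round tray (see carrier_tray). At x = -36 mm a strap 6 mm thick, 14 wide rises to a bow (14 wide, 114 to 126 mm up, x = -39 to +7) that ends above the hook tip, over the tray.
- carrier_grip (a point): Where to pinch the carrier: on the black grip block that stands on the bow above the hook tip, 26 mm (x) by 16 mm (y), 126 to 160 mm above the underside. The point is on its centre line, 148 mm above the underside, 64 mm above the tip's end. Pinch across the 16 mm, fingers closing along the carrier's y. Axes as the carrier's.
- hook_tip (a point): Centre of the flat lower end of the hook tip: a 12 x 12 mm bar with a grey wear shoe, pointing down from the bow, 30 mm long below it; its end is 84 mm above the carrier's underside. 27 mm are free between strap and tip, and 51 mm between the tip's end and the bush's top below it. Axes as the carrier's.
- carrier_tray (a point): Centre of the floor of the carrier's round tray (64 mm across, rim 12 mm high), 5 mm above the underside and 13 mm in x from the hook's line; the bush belongs here. The tray reaches from x = -19 to +45 mm in the carrier's frame.
- bush: Turned aluminium bush in the loaded carrier's tray: 48 mm flange, 34 mm body, 28 mm tall, 0.05 kg, standing loose inside the rim; its top is 33 mm above the carrier's underside. Origin at the centre of its underside.
- empty_carrier: A second carrier of the same shape, standing empty on the table; to be left alone. Origin and axes as for the loaded one.
- rail: Conveyor rail, fixed: aluminium trough 340 mm long on two end posts. Origin on the table below the trough's middle; y along the rail to the left (the way of travel), x across it away from the robot, z up. Posts 22 mm wide at y = +-158 mm, feet 120 x 40 mm, 16 mm high with bolts; a 6 mm high tie bar on the table at x = 22 to 48 mm. Below the trough it is open between the posts.
- rail_load (a point): Loading point: on the bare trough floor, mid-width, 85 mm right (-y) of rail_mid. The steel station clip sits in the trough to the left of it; WHERE IS NOT REPORTED and differs every time: the near face of its anti-jump lip, which looks to -y, is anywhere from y = -15 to +55 mm in the rail's frame and must be felt for. Never within 60 mm of this point. The clip is rigid.
- ring_gauge: Plain ring gauge 64 mm across, 20 mm high, lying on the table; bystander. Origin at the centre of its underside.
- micrometer: Micrometer 55 x 158 x 20 mm lying on the table; bystander. Origin at the centre of its underside.
- plug_gauge: Plug gauge 25 x 112 mm, 25 mm high, lying on the table; bystander. Origin at the centre of its underside.
- rail_mid (a point): Middle of the trough floor, 115 mm above the table; the floor is 8 mm thick and 22 mm wide between two upright edges, each 4 mm thick and 14 mm high above the floor (outer faces at x = -15 and +15 mm). Axes as the rail's. Floor and clip are hard: touched at 15 mm/s they may answer with a knock of about 30 N; 5 to 10 mm/s is gentle.
- rail_left (a point): Left (+y) end of the trough floor, 170 mm from rail_mid; carriers are slid towards it. Along +y the clip has: its lip, 6 mm thick, top 11 mm above the trough floor; the pocket, 16 mm long, its floor 5 mm above the trough floor; the stop, 8 mm thick, top 24 mm above the trough floor. A seated hook tip has its end 5 mm above the trough floor.
Things that resemble listed ones, but are neither listed nor needed, are in the scene too. What is shaped like the bush but pink is not meant. Leave any pink look-alike of the carrier alone.

How it is judged:
By the outcome, as a careful person would: the job done as asked, in the order asked, and still so for the second after the job is handed in, with the robot touching nothing.
It also fails if it takes over 72 s, if anything falls off the work surface, if the arm or the gripper's body presses on something with over 40 N, if the wrist force passes 120 N, or if a joint passes its speed limit or range.

### The arm

A 6-joint arm with a two-finger parallel gripper is mounted at the origin on the work surface; the furniture and walls round the work are solid. World frame = base frame: x ahead of the robot, y to its left, z up, the work surface at z = 0. Lengths are in m, angles in rad, forces in N, time in s.
With the tool pointing down it reaches from about 0.35 to 0.975 m from the base axis. Payload 4.9 kg.
Tool frame: the origin (TCP) lies at the very end of the fingers, on their centre line; the grasp point (between the pads) lies 19 mm behind it; z points along the fingers, x is the direction in which the jaws open and shut, and the axes are right-handed (so a half turn about z gives the same grasp; the last joint's range is limited). The gripper opens to 85 mm and grips with 20 to 120 N. Pads are 22 mm wide; open, the fingers measure 114 mm over their backs; the gripper's body (76 mm by 85 mm) begins 54 mm behind the grasp point. The pads swing forward as they close: fully open they stand 13 mm farther back than shut.
Start: joints at [-1.369, 0.053, 1.613, -0, 1.476, -0.119], TCP at [0.197, -0.593, 0.231] pointing down, gripper open.
Joint ranges: [-3.01, 3.01], [-1.01, 2.22], [0.06, 2.58], [-1.02, 4.17], [0.09, 2.62], [-3.14, 3.14]. Speed limits (rad/s): [2.57, 2.57, 3.14, 3.14, 3.14, 3.14].

### API

Orientations are given as a rotation vector (axis times angle).
In Python, from station import readout, viewer, ctrl, nets gives the robot as it stands. The module is installed in compiled form; this text tells all that it offers.
- The arm moves only by the tool step_arm, never from a script. Its argument "moves" is a list that holds one entry, the list of rows, each a list of 4 numbers: the shift along the world's x, y, z in cm, then the turn about the world's z in rad. In form: [[[dx, dy, dz, yaw], ...]]. A call has 1 to 10 rows; each row shifts and turns the commanded pose from where the row before left it; what a row does not reach is not made up. A row lasts 1/12 s, in which the tool goes at most 41.7 mm and 7.16 degrees, less where a joint would pass 70% of its speed; a pose out of reach is approached as far as the arm can. A call is refused whole if a number of a shift passes 4.17 or a number of a turn 0.125, either way. A call with a gripper value outside its range is refused whole. "grip" is the closure, from 0 (fully open) to 1 (shut), set as the call begins (left out, the last holds). The fingers move at their own pace and stop on an object; "squeeze" is the grip in N (left out, the last holds). Time passes only in rows, so rows that do not move let the fingers close. It gives the time, the measured TCP pose, the force and the opening at its end, in the units of the state.
- readout.get_obs(): the state, without advancing time (a new reading comes with each control period).
- viewer.get_image(name): name is "scene" or "top" or "wrist"; returns the picture (400x640x3 uint8, blue, green, red); there is no depth.
- viewer.calibration(name): a dict with "camera_matrix" (3x3 intrinsics, pixels), "R" (3x3) and "t" (3): a world point X has camera coordinates R X + t. Camera axes: x right, y down, z forward; pixel columns grow to the right and rows downward; lengths in m; the calibration is good to about 2 mm. A picture is of the moment at which its call begins: read the wrist's pose just before it. calibration takes no time and is no camera call; for the wrist camera it gives the pose at the moment of the call.
- ctrl.finish_job(): hands the job in, once; it reports no verdict.
Trained networks look in the newest picture that a camera, given by its name, has taken for a name from the list of things; names that differ only in an ending like _2 or _b are one class to them, and where a whole thing is asked for, a point or a joint stands for the part that bears it (a point fixed in the world has none). Each returns a list of dicts, best first, with "confidence" (0 to 1); they miss things now and then, are a little off and sometimes report something else, mostly with a low value. They report only what shows in the picture. A call takes as long as a camera call. They do not tell look-alikes from the thing itself.
- nets.masks_of(camera, thing): "region" (400x640 bool, what is visible of it) and "box" ([left, top, right, bottom] in pixels, round what is visible of it).
- nets.pinpoint(camera, thing): "at" ([column, row] in pixels: a listed point, or the origin of a listed thing).
The state is a dict: "t": time; "q": joint angles; "dq": joint speeds; "effort": joint torques, N m; "tool_pos": TCP position; "tool_rot": TCP orientation; "contact_force": force on the tool from outside, world axes, zero at the start; "wrist_torque": the same for the moment, N m; "opening": finger opening in m.
Only numpy, scipy, OpenCV 4.12 (cv2) and the standard library are available. Lean on these libraries where they do the work, as an engineer would, in place of code of your own. Each camera call takes 0.05 s, during which the arm holds its last target. There are 200 camera calls.

## Working session

There is one attempt and no reset: what is moved stays moved. The work goes in short steps, Python scripts to look and compute and a tool call to move; the robot and the scene stay as the last step left them, time stands still between calls to the robot, and variables do not carry over. Pictures are saved under pics/ and viewed, about 8 in all and at most 12, crops included, and the job is handed in when it is done.

Besides the shell and the picture viewer there is one more tool, called after "Emit:" in YAML: its name, and indented under it one key for each argument. step_arm: Moves the arm, as the interface text tells. Its arguments: {"type":"object","properties":{"moves":{"type":"array","items":{"type":"array","items":{"type":"array","items":{"type":"number"}}}},"grip":{"type":"number"},"squeeze":{"type":"number"}},"required":["moves"]}

```bash
mkdir -p pics
cat > h.py <<'E'
import numpy as np, cv2
from station import readout, viewer, ctrl, nets
def proj(cam,X,c=None):
    c=c or viewer.calibration(cam); p=np.array(c["R"])@np.array(X,float)+np.array(c["t"]); p=np.array(c["camera_matrix"])@p; return p[:2]/p[2]
def ray(cam,px,z,c=None):
    c=c or viewer.calibration(cam); R=np.array(c["R"]);t=np.array(c["t"]);o=-R.T@t
    d=R.T@np.linalg.solve(np.array(c["camera_matrix"]),[px[0],px[1],1]); return o+d*(z-o[2])/d[2]
E
python3 - <<'E'
from h import *
a=viewer.get_image("scene");b=viewer.get_image("top")
cv2.imwrite("pics/a.png",a);cv2.imwrite("pics/b.png",b)
zz=dict(carrier=0,carrier_grip=.148,carrier_tray=.005,hook_tip=.084,bush=.005,rail=0,rail_load=.115,rail_mid=.115,rail_left=.115,ring_gauge=0,micrometer=0,plug_gauge=0)
for cam in("scene","top"):
  c=viewer.calibration(cam);print(cam,-np.array(c["R"]).T@c["t"])
  for n,z in zz.items():
    for d in nets.pinpoint(cam,n)[:4]: print(n,np.round(d["at"]),round(d["confidence"],2),np.round(ray(cam,d["at"],z,c),3))
E
```

```text
scene [-0.35329449 -0.76976232  0.64274434]
carrier [404. 325.] 0.81 [ 0.312 -0.456  0.   ]
carrier [402. 280.] 0.61 [ 0.464 -0.363  0.   ]
carrier_grip [406. 237.] 0.85 [ 0.447 -0.366  0.148]
carrier_grip [407. 267.] 0.76 [ 0.328 -0.437  0.148]
carrier_tray [409. 323.] 0.87 [ 0.321 -0.463  0.005]
carrier_tray [402. 278.] 0.81 [ 0.468 -0.36   0.005]
hook_tip [407. 292.] 0.96 [ 0.325 -0.446  0.084]
hook_tip [401. 251.] 0.74 [ 0.47  -0.345  0.084]
hook_tip [404. 282.] 0.28 [ 0.355 -0.421  0.084]
bush [379. 296.] 0.74 [ 0.358 -0.354  0.005]
bush [303. 247.] 0.47 [ 0.398 -0.045  0.005]
rail [299. 214.] 0.67 [0.56  0.133 0.   ]
rail_load [317. 194.] 0.92 [0.553 0.035 0.115]
rail_load [335. 276.] 0.36 [ 0.227 -0.312  0.115]
rail_mid [300. 189.] 0.86 [0.546 0.109 0.115]
rail_mid [301. 216.] 0.54 [ 0.396 -0.038  0.115]
rail_left [268. 173.] 0.81 [0.57  0.307 0.115]
rail_left [403. 279.] 0.38 [ 0.323 -0.435  0.115]
ring_gauge [303. 249.] 0.48 [ 0.395 -0.047  0.   ]
micrometer [391. 238.] 0.5 [ 0.647 -0.211  0.   ]
micrometer [332. 281.] 0.18 [ 0.33  -0.218  0.   ]
plug_gauge [331. 278.] 0.72 
[... 236 characters left out ...]
.] 0.63 [ 0.459 -0.348  0.148]
carrier_tray [420. 201.] 0.64 [ 0.483 -0.351  0.005]
carrier_tray [458. 256.] 0.6 [ 0.316 -0.469  0.005]
hook_tip [425. 204.] 0.59 [ 0.466 -0.349  0.084]
hook_tip [261. 173.] 0.24 [0.548 0.133 0.084]
bush [380. 154.] 0.47 [ 0.629 -0.226  0.005]
bush [424. 201.] 0.44 [ 0.485 -0.364  0.005]
bush [419. 239.] 0.43 [ 0.365 -0.347  0.005]
rail [265. 177.] 0.68 [0.551 0.132 0.   ]
rail_load [293. 175.] 0.94 [0.54  0.039 0.115]
rail_mid [260. 172.] 0.56 [0.546 0.134 0.115]
rail_left [201. 170.] 0.97 [0.547 0.302 0.115]
ring_gauge [315. 227.] 0.48 [ 0.398 -0.027  0.   ]
micrometer [421. 202.] 0.54 [ 0.482 -0.356  0.   ]
plug_gauge [378. 247.] 0.49 [ 0.34  -0.222  0.   ]
```

View pics/a.png

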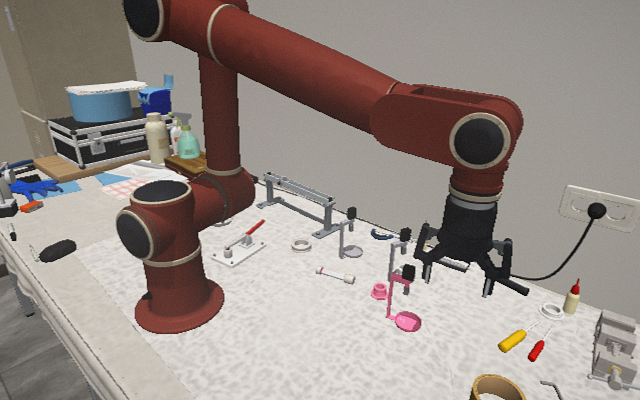

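View pics/b.png

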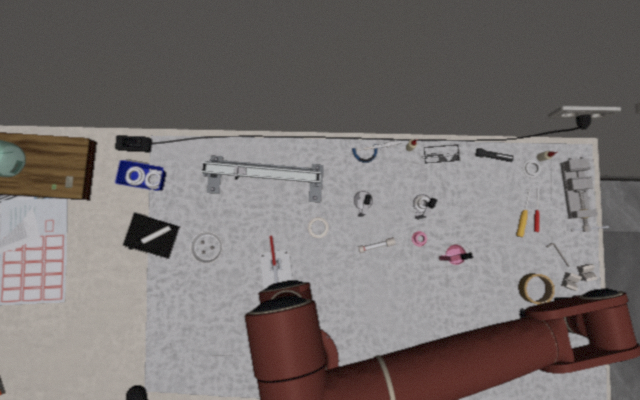

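Run:
```python
import cv2,numpy as np
a=cv2.imread("pics/a.png");b=cv2.imread("pics/b.png")
x=cv2.resize(b[170:270,330:480],(600,400),interpolation=cv2.INTER_CUBIC)
y=cv2.resize(b[150:210,190:340],(600,240)[::1],interpolation=cv2.INTER_CUBIC)
z=cv2.resize(a[195:345,315:435],None,fx=4,fy=4,interpolation=cv2.INTER_CUBIC)
z=cv2.resize(z,(320,400))
cv2.imwrite("pics/c.png",np.vstack([np.hstack([x,z])[:, :800],np.hstack([y,np.zeros((240,320,3),np.uint8)])[:200,:800]]))
```

```text
(no output)
```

View pics/c.png

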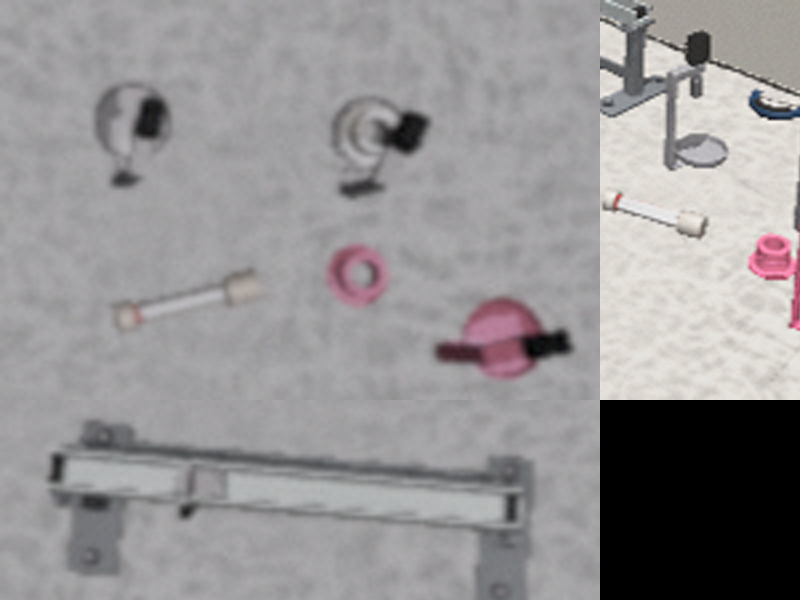

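Run:
```python
from h import *
o=readout.get_obs();print(o["t"],o["tool_pos"],o["tool_rot"])
c=viewer.calibration("wrist");R=np.array(c["R"]);print(-R.T@c["t"],R[2],R[0],c["camera_matrix"])
```

```text
1.3 [ 0.19707561 -0.59311809  0.23134488] [ 2.54767524e+00 -1.83810192e+00  1.30352307e-04]
[ 0.2781735  -0.56638572  0.37357399] [-0.31261008 -0.10479872 -0.94408271] [ 3.16821506e-01 -9.48485102e-01  3.79655581e-04] [[299.43111238   0.         321.21617565]
 [  0.         299.43111238 199.38168   ]
 [  0.           0.           1.        ]]
```

Emit:
step_arm:
  moves:
    - [[0,1,3.5,0],[0.5,1.5,3.2,0],[1.5,2,2.5,0],[2.5,2.4,1,0],[2.8,2.4,0,0],[2.8,2.4,0,0],[2.8,2.4,0,0],[2.8,2.4,0,0],[2.8,2.4,0,0],[2.8,2.4,0,0]]
  grip: 0

```text
t: 2.13
tool_pos: [0.4112, -0.3787, 0.3335]
tool_rot: [2.547, -1.838, 0.001]
contact_force: [0.8, 0.7, 0.3]
opening: 0.0852
```

Run:
```python
from h import *
o=readout.get_obs();print(o["t"],o["tool_pos"],o["tool_rot"])
c=viewer.calibration("wrist");a=viewer.get_image("wrist");cv2.imwrite("pics/d.png",a)
zz=dict(carrier=0,carrier_grip=.148,carrier_tray=.005,hook_tip=.084,bush=.005)
for n,z in zz.items():
    for d in nets.pinpoint("wrist",n)[:3]: print(n,np.round(d["at"]),round(d["confidence"],2),np.round(ray("wrist",d["at"],z,c),4))
```

```text
2.1333 [ 0.41118202 -0.37870558  0.33354475] [ 2.54744234e+00 -1.83821095e+00  1.00697493e-03]
carrier [318. 111.] 0.97 [ 0.4692 -0.3549  0.    ]
carrier [342. 216.] 0.8 [ 0.3181 -0.4478  0.    ]
carrier [323. 106.] 0.19 [ 0.4786 -0.3601  0.    ]
carrier_grip [317. 120.] 0.94 [ 0.4668 -0.356   0.148 ]
carrier_grip [349. 257.] 0.58 [ 0.3222 -0.4453  0.148 ]
carrier_tray [323. 106.] 0.97 [ 0.4779 -0.3596  0.005 ]
carrier_tray [352. 215.] 0.78 [ 0.3257 -0.4631  0.005 ]
hook_tip [313. 116.] 0.84 [ 0.4658 -0.3505  0.084 ]
hook_tip [345. 237.] 0.82 [ 0.3192 -0.446   0.084 ]
bush [295. 170.] 0.88 [ 0.3709 -0.3491  0.005 ]
bush [322. 105.] 0.57 [ 0.4786 -0.3582  0.005 ]
```

View pics/d.png

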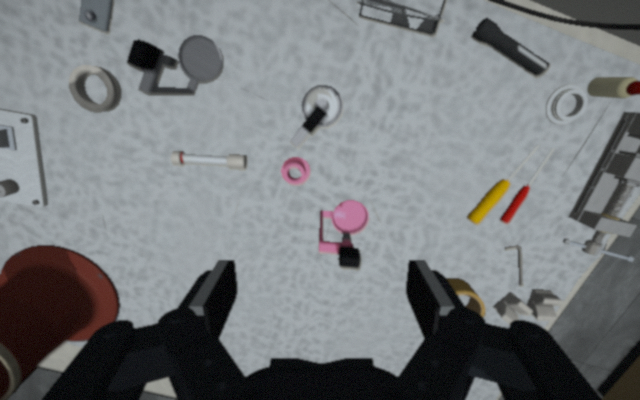

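Emit:
step_arm:
  moves:
    - [[0.2,0.7,-1.2,-0.115],[0.2,0.7,-1.2,-0.115],[0.2,0.7,-1.2,-0.115],[0.2,0.7,-1.2,-0.115],[0.2,0.7,-1.2,-0.115],[0.1,0.6,-1.2,-0.115],[0.1,0.6,-1.1,-0.115],[0,0,0,0],[0,0,0,0]]

```text
t: 3.18
tool_pos: [0.4211, -0.3337, 0.2498]
tool_rot: [1.626, -2.688, -0.002]
contact_force: [0.5, -0.4, 0.1]
opening: 0.0856
```

```bash
cat > look.py <<'E'
from h import *
import sys
o=readout.get_obs();print(o["t"],np.round(o["tool_pos"],4),np.round(o["tool_rot"],4),np.round(o["contact_force"],1))
c=viewer.calibration("wrist");a=viewer.get_image("wrist");cv2.imwrite("pics/%s.png"%sys.argv[1],a)
for s in sys.argv[2:]:
    n,z=s.split(":")
    for d in nets.pinpoint("wrist",n)[:3]: print(n,np.round(d["at"]),round(d["confidence"],2),np.round(ray("wrist",d["at"],float(z),c),4))
E
python3 look.py e carrier:0 carrier_grip:.148 carrier_tray:.005 hook_tip:.084 bush:.005
```

```text
3.1833 [ 0.4211 -0.3337  0.2498] [ 1.6256e+00 -2.6876e+00 -1.9000e-03] [ 0.5 -0.4  0.1]
carrier [429. 191.] 0.88 [ 0.3175 -0.4472  0.    ]
carrier [320. 126.] 0.83 [ 0.4636 -0.3546  0.    ]
carrier_grip [317. 142.] 0.92 [ 0.4662 -0.3538  0.148 ]
carrier_grip [484. 237.] 0.73 [ 0.3209 -0.4475  0.148 ]
carrier_tray [438. 185.] 0.64 [ 0.3223 -0.4603  0.005 ]
carrier_tray [318. 120.] 0.61 [ 0.4718 -0.3567  0.005 ]
hook_tip [453. 211.] 0.74 [ 0.3212 -0.4466  0.084 ]
hook_tip [317. 131.] 0.59 [ 0.4677 -0.3538  0.084 ]
bush [317. 114.] 0.7 [ 0.4795 -0.3582  0.005 ]
bush [349. 193.] 0.67 [ 0.3674 -0.3483  0.005 ]
```

View pics/e.png

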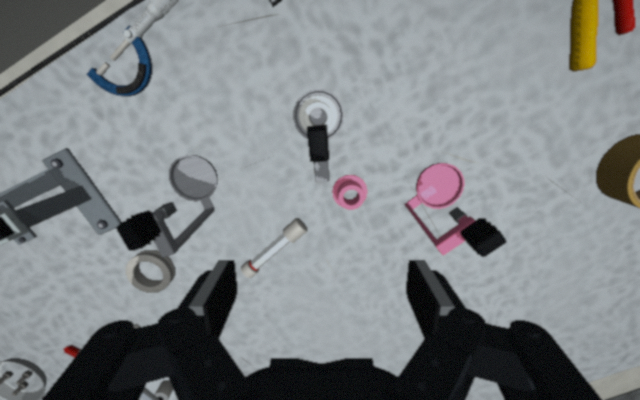

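Run:
```python
from h import *
a=cv2.imread("pics/e.png");c=viewer.calibration("wrist")
g=a.max(2)[100:200,280:360]
x=cv2.resize(a[90:200,260:380],None,fx=5,fy=5,interpolation=cv2.INTER_CUBIC);cv2.imwrite("pics/f.png",x)
m=(g<50).astype(np.uint8);ys,xs=np.nonzero(m);print(len(ys),xs.min()+280,xs.max()+280,ys.min()+100,ys.max()+100,cv2.minAreaRect(np.c_[xs+280,ys+100].astype(np.float32)))
print(ray("wrist",(322,178),.126,c))
for th in (-20,-28,-36):
  t=np.radians(th);u=np.array([np.cos(t),np.sin(t),0]);v=np.array([-u[1],u[0],0]);O=np.array([.4665,-.354,0])
  P=lambda x,y,z:np.round(proj("wrist",O+u*x+v*y+[0,0,z],c),0)
  print(th,"strapcorner",P(-39,0,126)if 0 else P(-.039,0,.126),"strapfoot",P(-.036,0,0),"tray",P(.013,0,.005),"bush top",P(.013,0,.033),"block",P(-.013,0,.16),P(.013,0,.16),P(.013,0,.126),P(-.013,0,.126))
```

```text
617 307 327 125 161 ((317.64617919921875, 143.1692352294922), (35.22586441040039, 18.85327911376953), 82.87498474121094)
[ 0.43343429 -0.34079772  0.126     ]
-20 strapcorner [324. 181.] strapfoot [323. 153.] tray [317. 115.] bush top [317. 117.] block [320. 162.] [315. 128.] [316. 124.] [320. 154.]
-28 strapcorner [318. 182.] strapfoot [319. 154.] tray [319. 115.] bush top [319. 117.] block [317. 162.] [318. 128.] [318. 124.] [318. 154.]
-36 strapcorner [312. 181.] strapfoot [315. 153.] tray [320. 116.] bush top [320. 117.] block [315. 162.] [320. 128.] [320. 124.] [316. 154.]
```

View pics/f.png

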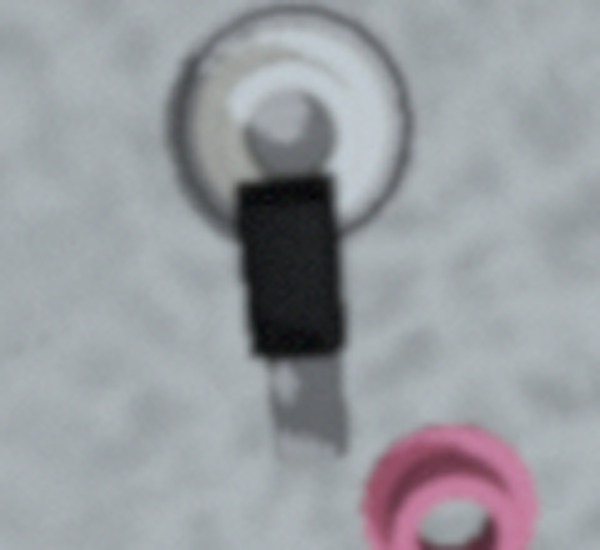

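Emit:
step_arm:
  moves:
    - [[1.5,-0.7,-1,0.025],[1.5,-0.7,-1,0.025],[1.6,-0.7,-1,0.025],[0,0,-2.5,0],[0,0,-2.5,0],[0,0,-2,0],[0,0,-1.5,0],[0,0,-0.5,0],[0,0,0,0],[0,0,0,0]]

```text
t: 4.32
tool_pos: [0.4685, -0.3546, 0.1312]
tool_rot: [-1.724, 2.626, -0.002]
contact_force: [-0.3, -0.1, -0.2]
opening: 0.0853
```

```bash
python3 look.py g carrier_grip:.148 hook_tip:.084 carrier_tray:.005
```

```text
4.3167 [ 0.4685 -0.3546  0.1312] [-1.7238e+00  2.6261e+00 -1.8000e-03] [-0.3 -0.1 -0.2]
carrier_grip [320. 284.] 0.8 [ 0.4662 -0.3532  0.148 ]
hook_tip [320. 231.] 0.77 [ 0.4655 -0.3523  0.084 ]
carrier_tray [325. 184.] 0.72 [ 0.473  -0.3607  0.005 ]
carrier_tray [472. 276.] 0.69 [ 0.3205 -0.4619  0.005 ]
```

View pics/g.png

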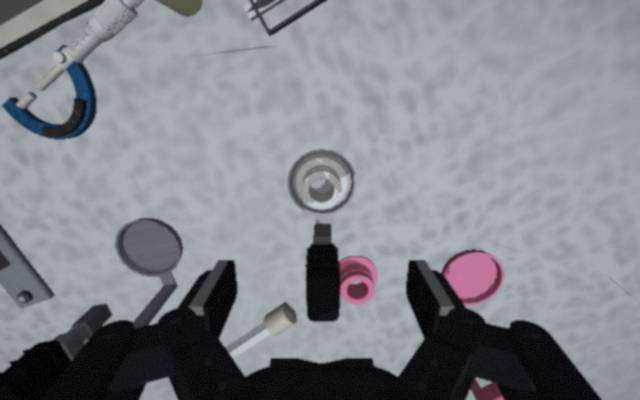

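Emit:
step_arm:
  moves:
    - [[-0.15,0.05,0,0],[0,0,0,0],[0,0,0,0],[0,0,0,0],[0,0,0,0],[0,0,0,0],[0,0,0,0],[0,0,0,0],[0,0,0,0]]
  grip: 1
  squeeze: 70

```text
t: 5.27
tool_pos: [0.4666, -0.3538, 0.1304]
tool_rot: [1.724, -2.626, 0.001]
contact_force: [-0.4, -0.9, 0.5]
opening: 0.0149
```

Emit:
step_arm:
  moves:
    - [[0,0,0.3,0],[0,0,0.5,0],[0,0,1,0],[0,0,1.5,0],[0,0,2,0],[0,0,2.5,0],[0,0,2.5,0],[0,0,2.5,0],[0,0,2.5,0],[0,0,2.2,0]]

```text
t: 6.1
tool_pos: [0.4666, -0.3534, 0.3076]
tool_rot: [-1.724, 2.626, -0.002]
contact_force: [0.0, 0.6, -4.6]
opening: 0.015
```

Emit:
step_arm:
  moves:
    - [[0,0.5,1.5,0.034],[0,1,1.2,0.034],[0,1.5,0.5,0.034],[0,2,0,0.034],[0,2.5,0,0.034],[0,2.8,0,0.034],[0,2.8,0,0.034],[0,2.8,0,0.034],[0,2.8,0,0.034],[0,2.8,0,0.034]]

```text
t: 6.93
tool_pos: [0.4655, -0.1359, 0.336]
tool_rot: [2.147, -2.293, -0.004]
contact_force: [-0.2, 0.5, -3.4]
opening: 0.015
```

Emit:
step_arm:
  moves:
    - [[0,2.8,0,0],[0,2.8,0,0],[0,2.8,0,0],[0,2.8,-0.5,0],[0,2.2,-1.2,0],[0,1.7,-1.8,0],[0,1.3,-1.8,0],[0,0.9,-1.8,0],[0,0.5,-1.5,0],[0,0.3,-0.6,0]]

```text
t: 7.77
tool_pos: [0.4638, 0.0442, 0.2412]
tool_rot: [2.144, -2.291, -0.008]
contact_force: [-0.8, 0.2, -3.8]
opening: 0.0153
```

```bash
python3 look.py i rail_load:.115 rail_mid:.115 rail_left:.115 bush:0.1
```

```text
7.7667 [0.4638 0.0442 0.2412] [ 2.1437 -2.2908 -0.0083] [-0.8  0.2 -3.8]
rail_load [314. 106.] 0.55 [0.54   0.0453 0.115 ]
rail_mid [216. 107.] 0.78 [0.5443 0.1285 0.115 ]
rail_left [ 19. 105.] 0.84 [0.5568 0.2968 0.115 ]
bush [612. 215.] 0.61 [ 0.4135 -0.2507  0.1   ]
bush [320. 179.] 0.58 [0.4709 0.0443 0.1   ]
```

View pics/i.png

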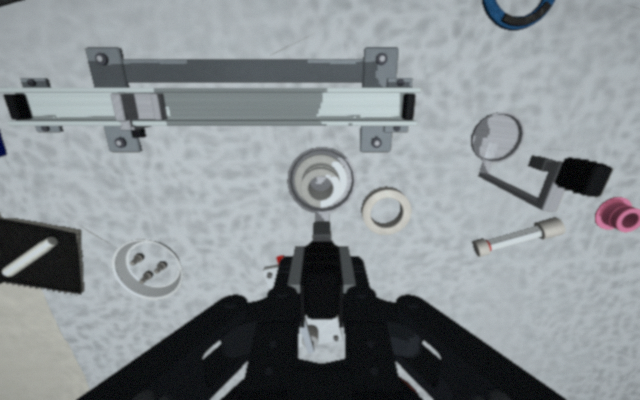

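```bash
python3 - <<'E'
from h import *
c=viewer.calibration("wrist");a=cv2.imread("pics/i.png");g=cv2.cvtColor(a,cv2.COLOR_BGR2GRAY).astype(float)
for x in (60,200,260,360,390): print(x,[int(v) for v in g[80:135,x-1:x+2].mean(1)])
print("row107",[int(v) for v in g[104:110,105:175].mean(0)])
print("rowR",[int(v) for v in g[104:110,395:425].mean(0)])
o=readout.get_obs();r=o["tool_rot"];t=np.arctan2(r[1],r[0]);print("toolyaw",np.degrees(2*t)+180-90)
E
python3 - <<'E'
import cv2
a=cv2.imread("pics/i.png");cv2.imwrite("pics/j.png",cv2.resize(a[75:145,60:260],None,fx=4,fy=6,interpolation=cv2.INTER_CUBIC))
E
```

```text
60 [172, 171, 170, 169, 168, 168, 170, 171, 175, 179, 178, 171, 167, 177, 183, 182, 184, 185, 187, 187, 185, 184, 183, 183, 181, 183, 184, 187, 187, 186, 187, 187, 186, 186, 185, 184, 174, 150, 128, 113, 120, 151, 176, 183, 173, 146, 105, 82, 80, 80, 89, 116, 150, 174, 180]
200 [81, 89, 123, 164, 181, 183, 180, 167, 144, 128, 123, 117, 115, 122, 127, 128, 130, 130, 131, 132, 132, 130, 129, 127, 129, 128, 130, 130, 129, 128, 128, 130, 130, 129, 128, 129, 131, 132, 128, 116, 106, 116, 126, 126, 125, 142, 169, 185, 187, 188, 187, 185, 181, 176, 174]
260 [90, 95, 124, 162, 178, 180, 177, 167, 146, 130, 124, 117, 116, 124, 129, 128, 130, 132, 132, 132, 132, 131, 130, 129, 130, 130, 128, 131, 129, 128, 127, 128, 130, 129, 129, 129, 131, 132, 128, 113, 106, 118, 127, 127, 128, 143, 169, 182, 187, 188, 191, 190, 190, 190, 189]
360 [86, 91, 118, 153, 168, 171, 173, 178, 186, 195, 197, 189, 184, 193, 200, 201, 201, 202, 203, 205, 203, 203, 202, 202, 201, 199, 199, 201, 202, 201, 202, 204, 201, 198, 190, 178, 168, 151, 133, 117, 125, 159, 190, 198, 192, 179, 165, 152, 138, 129, 128, 128, 129, 127, 129]
390 [130, 121, 103, 91, 89, 90, 97, 131, 172, 193, 196, 188, 183, 193, 202, 203, 204, 205, 206, 206, 204, 203, 203, 203, 202, 201, 199, 202, 204, 203, 205, 206, 205, 202, 202, 198, 184, 155, 132, 116, 124, 159, 190, 199, 191, 170, 146, 136, 135, 136, 135, 130, 124, 131, 135]
row107 [190, 190, 190, 190, 190, 189, 186, 176, 164, 159, 160, 162, 162, 162, 161, 157, 142, 120, 89, 70, 63, 63, 63, 62, 62, 62, 61, 61, 62, 64, 79, 109, 140, 156, 160, 160, 160, 161, 161, 161, 161, 161, 160, 162, 161, 160, 159, 156, 155, 158, 161, 160, 156, 141, 113, 84, 66, 61, 61, 76, 110, 142, 155, 152, 139, 131, 128, 128, 128, 127]
rowR [202, 202, 201, 193, 172, 143, 111, 72, 34, 11, 14, 19, 29, 33, 34, 34, 31, 34, 62, 108, 149, 170, 175, 175, 177, 177, 179, 182, 182, 182]
toolyaw 356.0385465579296
```

View pics/j.png

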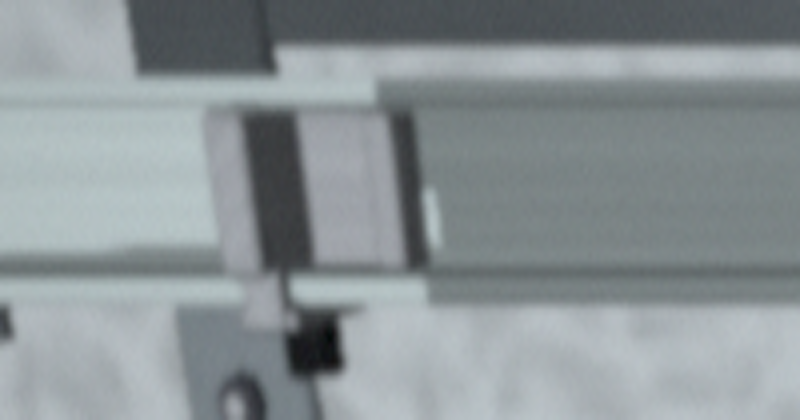

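Run:
```python
from h import *
c=viewer.calibration("wrist")
for col in (60,260,390): print(col,[np.round(ray("wrist",(col,r),.129,c)*1000,1)[:2] for r in (125,120.8,91,87.3)])
print("right end floor",ray("wrist",(413,106),.115,c))
for p,z in(((158.5,107),.126),((164.5,107),.115),((135.5,107),.126),((122,107),.139),((112,107),.139)): print("clip",np.round(ray("wrist",p,z,c),4))
```

```text
60 [array([543.3, 258.1]), array([546.7, 256.9]), array([569.8, 248.6]), array([572.5, 247.6])]
260 [array([531.9,  89.4]), array([535.3,  89. ]), array([558.7,  85.8]), array([561.6,  85.4])]
390 [array([524.4, -20.3]), array([527.9, -20.3]), array([551.6, -20.1]), array([554.4, -20.1])]
right end floor [ 0.53783688 -0.04331021  0.115     ]
clip [0.552 0.173 0.126]
clip [0.5517 0.1735 0.115 ]
clip [0.5533 0.1923 0.126 ]
clip [0.554  0.1953 0.139 ]
clip [0.5545 0.2033 0.139 ]
```

Emit:
step_arm:
  moves:
    - [[0,0,-0.6,0],[0,0,-1.2,0],[0,0,-1.6,0],[0,0,-1.2,0],[0,0,-0.6,0],[0,0,-0.4,0],[0,0,0,0]]

```text
t: 8.6
tool_pos: [0.466, 0.0423, 0.188]
tool_rot: [2.142, -2.296, -0.002]
contact_force: [-0.4, -0.1, -3.8]
opening: 0.0149
```

Emit:
step_arm:
  moves:
    - [[0.5,0,0,0],[1,-0.05,0,0],[1.3,-0.05,0,0],[1.3,-0.05,0,0],[1.3,-0.05,0,0],[1.2,-0.05,0,0],[0.8,-0.05,0,0],[0.4,0,0,0],[0.2,0,0,0],[0,0,0,0]]

```text
t: 9.43
tool_pos: [0.5468, 0.0394, 0.1895]
tool_rot: [-2.143, 2.297, -0.0]
contact_force: [0.1, -1.0, -3.7]
opening: 0.015
```

Run:
```python
from h import *
o=readout.get_obs();print(o["t"],np.round(o["tool_pos"],4),np.round(o["tool_rot"],4),np.round(o["contact_force"],1),np.round(o["wrist_torque"],2))
a=viewer.get_image("wrist");b=viewer.get_image("scene")
cv2.imwrite("pics/k.png",np.vstack([cv2.resize(a[80:400,140:500],(400,300)),cv2.resize(b[150:270,240:400],(400,300),interpolation=cv2.INTER_CUBIC)]))
```

```text
9.4333 [0.5468 0.0394 0.1895] [-2.1432e+00  2.2969e+00 -1.0000e-04] [ 0.1 -1.  -3.7] [ 0.   -0.02 -0.06]
```

View pics/k.png

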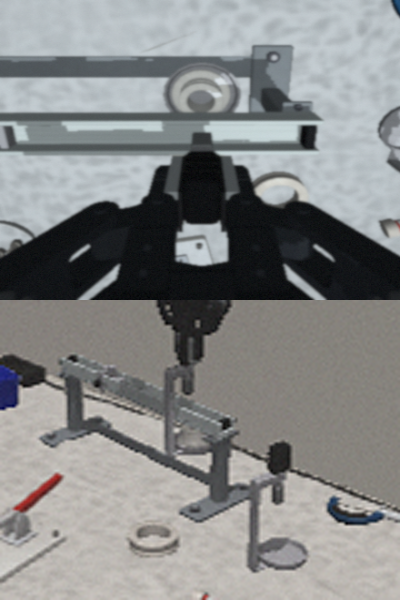

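Emit:
step_arm:
  moves:
    - [[-0.15,0,0,0],[-0.15,0,0,0],[0,0,-0.3,0],[0,0,-0.4,0],[0,0,-0.2,0],[0,0,-0.1,0],[0,0,0,0],[0,0,0,0]]

```text
t: 10.2
tool_pos: [0.5435, 0.0394, 0.1791]
tool_rot: [2.143, -2.297, -0.0]
contact_force: [0.4, 0.9, -3.6]
opening: 0.0146
```

Emit:
step_arm:
  moves:
    - [[0,0,-0.07,0],[0,0,-0.07,0],[0,0,-0.07,0],[0,0,-0.07,0],[0,0,-0.07,0],[0,0,-0.07,0],[0,0,-0.07,0],[0,0,-0.07,0],[0,0,0,0]]

```text
t: 10.95
tool_pos: [0.5435, 0.0394, 0.1735]
tool_rot: [2.143, -2.297, -0.0]
contact_force: [0.9, -0.4, -4.9]
opening: 0.0151
```

Emit:
step_arm:
  moves:
    - [[0,0,-0.08,0],[0,0,-0.08,0],[0,0,-0.08,0],[0,0,-0.08,0],[0,0,-0.08,0],[0,0,-0.08,0],[0,0,-0.08,0],[0,0,-0.08,0],[0,0,-0.08,0],[0,0,0,0]]

```text
t: 11.78
tool_pos: [0.5435, 0.0394, 0.1663]
tool_rot: [2.143, -2.297, -0.0]
contact_force: [0.6, 0.4, -5.3]
opening: 0.0152
```

Emit:
step_arm:
  moves:
    - [[0,0,-0.05,0],[0,0,-0.05,0],[0,0,-0.05,0],[0,0,-0.05,0],[0,0,-0.05,0],[0,0,0,0]]

```text
t: 12.28
tool_pos: [0.5435, 0.0394, 0.1638]
tool_rot: [2.143, -2.297, -0.0]
contact_force: [0.2, -1.0, -4.6]
opening: 0.015
```

Emit:
step_arm:
  moves:
    - [[0,0,-0.05,0],[0,0,-0.05,0],[0,0,-0.05,0],[0,0,0,0]]

```text
t: 12.62
tool_pos: [0.5435, 0.0394, 0.1624]
tool_rot: [2.143, -2.297, -0.0]
contact_force: [0.7, -0.1, -3.8]
opening: 0.0153
```

Emit:
step_arm:
  moves:
    - [[0,0,-0.05,0],[0,0,-0.05,0],[0,0,0,0]]

```text
t: 12.87
tool_pos: [0.5435, 0.0394, 0.1614]
tool_rot: [2.143, -2.297, -0.0]
contact_force: [0.8, -0.3, -4.2]
opening: 0.0149
```

Emit:
step_arm:
  moves:
    - [[0,0,-0.04,0],[0,0,-0.04,0],[0,0,0,0]]

```text
t: 13.12
tool_pos: [0.5437, 0.0394, 0.1614]
tool_rot: [-2.143, 2.297, -0.0]
contact_force: [-2.9, -0.6, 0.0]
opening: 0.0151
```

Emit:
step_arm:
  moves:
    - [[0,0.05,0,0],[0.01,0.1,0,0],[0.01,0.2,0,0],[0.01,0.2,0,0],[0.02,0.2,0,0],[0.01,0.2,0,0],[0.01,0.2,0,0],[0.02,0.2,0,0],[0.01,0.2,0,0],[0.01,0.2,0,0]]

```text
t: 13.95
tool_pos: [0.5451, 0.0568, 0.1613]
tool_rot: [-2.143, 2.297, -0.002]
contact_force: [0.3, -3.8, 4.4]
opening: 0.015
```

Emit:
step_arm:
  moves:
    - [[0.01,0.25,0.02,0],[0.01,0.25,0,0],[0.02,0.25,0,0],[0.01,0.25,0,0],[0.02,0.25,0,0],[0.01,0.25,0,0],[0.02,0.25,0,0],[0.01,0.25,0,0],[0.02,0.25,0,0],[0.02,0.25,0,0]]

```text
t: 14.78
tool_pos: [0.5464, 0.0819, 0.1614]
tool_rot: [2.143, -2.297, 0.001]
contact_force: [0.6, -4.1, 5.2]
opening: 0.015
```

Emit:
step_arm:
  moves:
    - [[0.01,0.25,0,0],[0.02,0.25,0,0],[0.02,0.25,0,0],[0.01,0.25,0,0],[0.02,0.25,0,0],[0.01,0.25,0,0],[0.02,0.25,0,0],[0.02,0.25,0,0],[0.02,0.25,0,0],[0.02,0.25,0,0]]

```text
t: 15.62
tool_pos: [0.548, 0.1069, 0.1613]
tool_rot: [2.143, -2.297, 0.001]
contact_force: [-0.5, -5.3, 5.7]
opening: 0.0153
```

Emit:
step_arm:
  moves:
    - [[0.01,0.25,0.03,0],[0.02,0.25,0,0],[0.02,0.25,0,0],[0.01,0.25,0,0],[0.02,0.25,0,0],[0.01,0.25,0,0],[0.02,0.25,0,0],[0.02,0.25,0,0],[0.02,0.25,0,0],[0.02,0.25,0,0]]

```text
t: 16.45
tool_pos: [0.5495, 0.132, 0.1613]
tool_rot: [2.143, -2.297, 0.0]
contact_force: [-0.1, -4.7, 5.4]
opening: 0.0148
```

Emit:
step_arm:
  moves:
    - [[0.01,0.15,0,0],[0.01,0.15,0,0],[0.01,0.15,0,0],[0.01,0.15,0,0],[0.01,0.15,0,0],[0.01,0.12,0,0],[0.01,0.1,0,0],[0.01,0.08,0,0],[0,0.06,0,0],[0,0.06,0,0]]

```text
t: 17.28
tool_pos: [0.5503, 0.1436, 0.1613]
tool_rot: [2.143, -2.297, 0.0]
contact_force: [-0.7, -5.4, 5.3]
opening: 0.0148
```

Emit:
step_arm:
  moves:
    - [[0.01,0.07,0,0],[0,0.07,0,0],[0.01,0.07,0,0],[0,0.07,0,0],[0.01,0.07,0,0],[0,0.07,0,0],[0.01,0.07,0,0],[0,0.07,0,0],[0.01,0.07,0,0],[0,0.07,0,0]]

```text
t: 18.12
tool_pos: [0.5508, 0.1506, 0.1613]
tool_rot: [2.143, -2.297, 0.0]
contact_force: [-0.8, -4.9, 5.4]
opening: 0.0151
```

Emit:
step_arm:
  moves:
    - [[0.01,0.07,0,0],[0,0.07,0,0],[0.01,0.07,0,0],[0,0.07,0,0],[0.01,0.07,0,0],[0,0.07,0,0],[0.01,0.07,0,0],[0,0.07,0,0],[0.01,0.07,0,0],[0,0.07,0,0]]

```text
t: 18.95
tool_pos: [0.5513, 0.1576, 0.1613]
tool_rot: [2.143, -2.297, 0.0]
contact_force: [0.9, -5.1, 4.8]
opening: 0.015
```

Emit:
step_arm:
  moves:
    - [[0.01,0.06,0,0],[0,0.06,0,0],[0.01,0.06,0,0],[0,0.06,0,0],[0.01,0.06,0,0],[0,0.06,0,0],[0.01,0.06,0,0]]

```text
t: 19.53
tool_pos: [0.5516, 0.1618, 0.1613]
tool_rot: [2.143, -2.296, -0.0]
contact_force: [-0.5, -4.8, 5.0]
opening: 0.0149
```

Emit:
step_arm:
  moves:
    - [[0,0.05,0,0],[0.01,0.05,0,0],[0,0.05,0,0],[0.01,0.05,0,0],[0,0.05,0,0]]

```text
t: 19.95
tool_pos: [0.5518, 0.1643, 0.1613]
tool_rot: [2.143, -2.296, 0.0]
contact_force: [-0.9, -6.1, 5.3]
opening: 0.0151
```

Emit:
step_arm:
  moves:
    - [[0,0.05,0,0],[0.01,0.05,0,0],[0,0.05,0,0]]

```text
t: 20.2
tool_pos: [0.552, 0.1658, 0.1613]
tool_rot: [2.143, -2.296, 0.0]
contact_force: [-1.7, -4.5, 4.0]
opening: 0.0149
```

Emit:
step_arm:
  moves:
    - [[0,0.05,0,0],[0.01,0.05,0,0]]

```text
t: 20.37
tool_pos: [0.552, 0.1666, 0.1613]
tool_rot: [2.143, -2.296, 0.001]
contact_force: [-1.0, -6.5, 6.3]
opening: 0.0148
```

Emit:
step_arm:
  moves:
    - [[0,0.05,0,0],[0,0.05,0,0]]

```text
t: 20.53
tool_pos: [0.552, 0.1668, 0.1613]
tool_rot: [2.142, -2.295, 0.003]
contact_force: [-1.1, -9.2, 6.6]
opening: 0.0146
```

Emit:
step_arm:
  moves:
    - [[0,0.05,0,0],[0,0.03,0,0]]

```text
t: 20.7
tool_pos: [0.552, 0.1669, 0.1614]
tool_rot: [2.141, -2.294, 0.004]
contact_force: [-0.4, -9.7, 6.0]
opening: 0.0152
```

Emit:
step_arm:
  moves:
    - [[0,-0.1,0,0],[0,-0.1,0,0],[0,0,0.1,0],[0,0,0.2,0],[0,0,0.25,0],[0,0,0.25,0],[0,0,0.25,0],[0,0,0.25,0],[0,0,0.2,0],[0,0,0,0]]

```text
t: 21.53
tool_pos: [0.5527, 0.1676, 0.1774]
tool_rot: [-2.141, 2.295, 0.0]
contact_force: [0.3, 0.4, -3.7]
opening: 0.0151
```

Emit:
step_arm:
  moves:
    - [[0.01,0.25,0,0],[0.01,0.25,0,0],[0.01,0.25,0,0],[0.01,0.25,0,0],[0.01,0.25,0,0],[0.01,0.2,0,0],[0.01,0.15,0,0],[0.01,0.12,0,0],[0,0.1,0,0],[0,0.1,0,0]]

```text
t: 22.37
tool_pos: [0.553, 0.1859, 0.1762]
tool_rot: [2.143, -2.297, -0.0]
contact_force: [0.8, 0.9, -4.4]
opening: 0.0147
```

Emit:
step_arm:
  moves:
    - [[0,0,0,0],[0,0,0,0]]

```text
t: 22.53
tool_pos: [0.553, 0.1858, 0.1762]
tool_rot: [2.143, -2.297, 0.0]
contact_force: [0.1, 0.6, -3.7]
opening: 0.0147
```

Emit:
step_arm:
  moves:
    - [[0.02,0.05,0,0],[0.02,0.05,0,0],[0,0,-0.05,0],[0,0,-0.07,0],[0,0,-0.07,0],[0,0,-0.07,0],[0,0,-0.07,0],[0,0,-0.07,0],[0,0,0,0]]

```text
t: 23.28
tool_pos: [0.5532, 0.1868, 0.1719]
tool_rot: [2.143, -2.297, -0.0]
contact_force: [0.4, -0.5, -4.2]
opening: 0.0156
```

Emit:
step_arm:
  moves:
    - [[0,0,-0.06,0],[0,0,-0.06,0],[0,0,-0.06,0],[0,0,-0.06,0],[0,0,-0.06,0],[0,0,-0.06,0],[0,0,0,0]]

```text
t: 23.87
tool_pos: [0.5533, 0.1868, 0.1684]
tool_rot: [2.143, -2.297, -0.0]
contact_force: [-0.3, 1.1, -4.0]
opening: 0.015
```

Emit:
step_arm:
  moves:
    - [[0,0,-0.05,0],[0,0,-0.05,0],[0,0,-0.05,0],[0,0,0,0]]

```text
t: 24.2
tool_pos: [0.5533, 0.1868, 0.1669]
tool_rot: [2.143, -2.297, -0.0]
contact_force: [-0.7, 0.1, -4.5]
opening: 0.0151
```

Emit:
step_arm:
  moves:
    - [[0,0,-0.04,0],[0,0,-0.04,0],[0,0,0,0],[0,0,0,0]]

```text
t: 24.53
tool_pos: [0.5534, 0.1868, 0.1664]
tool_rot: [-2.143, 2.297, -0.0]
contact_force: [-0.4, 0.6, -3.2]
opening: 0.0152
```

Emit:
step_arm:
  moves:
    - [[0,0,-0.03,0],[0,0,-0.03,0],[0,0,0,0]]

```text
t: 24.78
tool_pos: [0.5535, 0.1868, 0.1664]
tool_rot: [-2.143, 2.297, -0.0]
contact_force: [-0.4, 0.4, -1.2]
opening: 0.0151
```

Run:
```python
from h import *
o=readout.get_obs();print(o["t"],np.round(o["tool_pos"],4),np.round(o["contact_force"],1),np.round(o["wrist_torque"],2))
a=viewer.get_image("wrist");b=viewer.get_image("scene")
cv2.imwrite("pics/l.png",np.vstack([cv2.resize(a[80:400,140:500],(400,300)),cv2.resize(b[150:240,240:360],(400,300),interpolation=cv2.INTER_CUBIC)]))
```

```text
24.7833 [0.5535 0.1868 0.1664] [-0.4  0.4 -1.2] [-0.11  0.25  0.  ]
```

View pics/l.png

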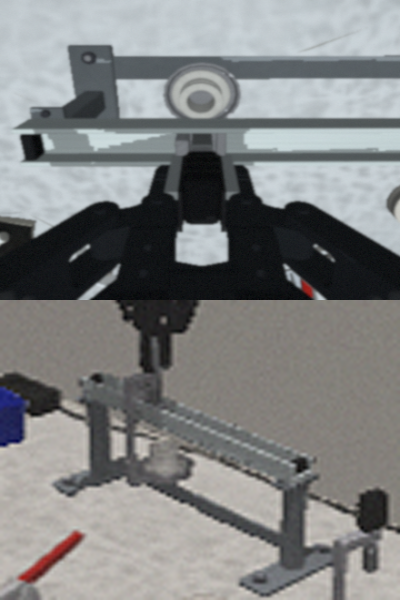

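Emit:
step_arm:
  moves:
    - [[0,0,0,0],[0,0,0,0],[0,0,0,0],[0,0,0,0],[0,0,0,0],[0,0,0,0]]
  grip: 0.5

```text
t: 25.38
tool_pos: [0.5535, 0.1868, 0.1658]
tool_rot: [-2.143, 2.297, -0.0]
contact_force: [0.1, 0.0, 0.4]
opening: 0.0424
```

Released with no force left; I'll wait for any swing to settle, then rise.

Emit:
step_arm:
  moves:
    - [[0,0,0,0],[0,0,0.3,0],[0,0,0.6,0],[0,0,1,0],[0,0,1.5,0],[0,0,2,0],[0,0,2.5,0],[0,0,2.5,0],[0,0,1.5,0],[0,0,0,0]]

```text
t: 26.22
tool_pos: [0.5554, 0.1872, 0.2908]
tool_rot: [-2.138, 2.291, -0.008]
contact_force: [0.2, 0.2, 1.1]
opening: 0.0429
```

Emit:
step_arm:
  moves:
    - [[-1,0,0.5,0],[-2,0,0.5,0],[-2,0,0,0],[-2,0,0,0],[-1,0,0,0],[0,0,0,0],[0,0,0,0],[0,0,0,0],[0,0,0,0],[0,0,0,0]]

```text
t: 27.05
tool_pos: [0.4739, 0.1867, 0.2944]
tool_rot: [2.142, -2.297, -0.0]
contact_force: [-1.0, 0.2, 1.0]
opening: 0.0425
```

Run:
```python
from h import *
o=readout.get_obs();print(o["t"],np.round(o["tool_pos"],4),np.round(o["contact_force"],1))
c=viewer.calibration("wrist");a=viewer.get_image("wrist");b=viewer.get_image("scene")
for n,z in dict(carrier_grip=.184,carrier_tray=.041,bush=.041,hook_tip=.12).items():
  for d in nets.pinpoint("wrist",n)[:1]: print(n,np.round(d["at"]),round(d["confidence"],2),np.round(ray("wrist",d["at"],z,c),4))
u=np.array([.9977,-.0678,0]);O=np.array([.5535,.1868,.036])
for n,q in dict(grip=u*0+[0,0,.148],tray=u*.013+[0,0,.005]).items(): print("exp",n,proj("wrist",O+q,c))
cv2.imwrite("pics/m.png",np.vstack([cv2.resize(a[60:360,160:480],(400,300)),cv2.resize(b[150:240,240:360],(400,300),interpolation=cv2.INTER_CUBIC)]))
```

```text
27.05 [0.4739 0.1867 0.2944] [-1.   0.2  1. ]
carrier_grip [314. 103.] 0.72 [0.5536 0.1863 0.184 ]
carrier_tray [316.  90.] 0.96 [0.5652 0.1859 0.041 ]
bush [316.  92.] 0.66 [0.5625 0.1862 0.041 ]
hook_tip [315. 104.] 0.72 [0.5512 0.1876 0.12  ]
exp grip [313.89334649 102.7492753 ]
exp tray [316.37552329  88.80123427]
```

View pics/m.png

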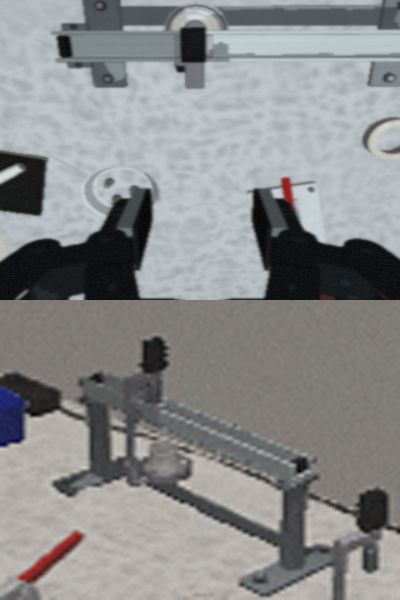

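```bash
python3 -c "
from h import *
print(ctrl.finish_job())"
```

```text
the job is handed in; nothing more can be done
None
```

The loaded carrier now hangs upright in the station clip's pocket with the bush still in its tray, and I handed the job in at about 27 s.

- **Hanging and sliding:** I lowered the hook onto the bare trough floor about 3 mm right of the loading point, touching with about 4 N. I then slid it left along the floor until the hook met the lip at about 10 N in total, roughly 5 N of it sliding friction. That put the lip face at world y ≈ 0.173 m, the same as the camera showed.
- **Seating:** I lifted the hook over the lip and lowered it until it stopped 5.0 mm above the trough floor, which is the stated seated height. Then I let go and backed away.
- **Last checks:** The gripper read about 1 N with nothing touching. In the final wrist picture the grip block and tray were within 2 px of where a plumb, seated carrier should appear, and the scene picture showed the bush in the tray. Apart from small errors, up to about 3 mm, in where the arm stopped (corrected along the way), no check failed or disagreed.
- **Not tracked:** Forces were read only at the end of each move, so I have no record of brief peaks in between. The empty carrier and gauges were never touched as far as I could tell, but I did not re-measure them at the end.

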